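Dock a fresh honey cartridge in the buffet dispenser

TASK

Load the honey dispenser: take the larger (wide-barrelled) of the two cartridges off the black tray, keep it upright, rest its collar on the dispenser's front ledge and slide it sideways into the slotted plate, the collar underneath the plate, pressing it gently but firmly home against the rubber-tipped stop screw at the slot's end. Then swing the gate across the slot's mouth and press it snugly against the barrel, so that it keeps the cartridge held against the stop and guests cannot pull it out; force nothing, and leave the slim cartridge where it stands.

Things in the scene. Friction and masses are not known exactly. Their poses are not given: they have to be found in the camera images.
- big_cartridge_mid (a point): Centre (half-way up, on the axis) of the larger loose cartridge, z up. Standing on its white collar disc (66 mm across, 5 mm thick, at the very foot); clear honey-filled barrel 44 mm across from 5 to 73 mm up; white push cap 36 mm across above it; 86 mm tall, about 0.26 kg. Round: its yaw does not matter. Grasp the barrel here, from above.
- slim_cartridge_mid (a point): Centre of the slim cartridge, same make, 86 mm tall, barrel 33 mm, collar 50 mm across. Stands on the same tray, either may be the nearer. Leave it where it stands.
- big_cartridge: The larger cartridge (origin at the centre of its underside).
- dispenser: Fixed steel dispenser, 124 mm wide, 212 mm long. Origin on the worktop; x points into the slot (the way the cartridge slides, away from the robot), y left of that, z up. Level bed, top at z = 97 mm, from x = -120 mm rearwards, 116 mm wide, with a 30 mm outlet slot along its middle. Slot and bed are centred on y = 0. Nothing but cartridge and gate knob stands higher than 118 mm.
- slot_stop: Adjustable end stop at the slot's end: thumbscrew in a bracket, its 9 mm black rubber tip (hard, 14 mm above the bed) meets the barrel. It was last set for another barrel size and its setting is not reported: the cartridge's axis ends 4 to 20 mm before dock_home; feel for it. A push of 7 to 12 N seats the cartridge; over 15 N on the stop is forcing. Origin at the screw, on dock_home's axis.
- dock_home (a point): Reference point in the slot: where big_cartridge_mid would lie, collar on the bed, with the stop screwed fully back. As the stop is set now, it comes to lie 4 to 20 mm short of here along -x. Axes as the dispenser's.
- gate (a joint): Angle (rad) of the gate, a flat 10 mm wide steel bar on top of the slotted plate, on a stiff pivot: 0 = square across the slot; starts open at 1.6 to 1.95, pointing toward the robot; turns counter-clockwise from above to shut. It has no end stop: it comes up against the barrel, at -0.2 to 0.25 depending on how deep the cartridge sits, and stays where left (about 1.3 N at the knob moves it).
- gate_pivot (a point): On the gate's pivot axis at the height of the knob's middle, 37 mm before dock_home's axis and 42 mm to the left; fixed to the dispenser, axes as the dispenser's. At gate angle q the knob is at x = -95 sin q, y = -95 cos q mm from here.
- gate_knob (a point): Middle of the upright round black knob at the gate's free end, 14 mm across, 28 mm tall, on the bar (bar top 14 mm below). Its x axis is square to the bar, toward the slot's end when shut; the barrel's axis is at x = 27 mm when the bar touches it. 3 to 5 N on the knob there clamps the barrel and it stays clamped; the push doubles at the barrel and bears on the stop. Pinch it from above or push it.
- slot_mouth (a point): Middle of the slotted plate's mouth, on its top face, 56 mm before dock_home's axis; axes as the dispenser's. The plate (5 mm thick, underside 8 mm above the bed) begins here and runs rearwards; its slot is 47 mm wide, flared to 62 mm at the mouth, and opens to -x. The collar runs in the 8 mm groove between bed and plate.
- ledge (a point): Point on the bed's top on the open front ledge, 94 mm before dock_home's axis: with its axis here, the larger cartridge can be set down on its collar clear of the plate, then slid along +x of the dispenser.

How it is judged:
On the way, in this order (a step that is already met when the one before it is completed fails the run):
1. the larger cartridge is lifted off the tray (height (world z) of big_cartridge_mid above 0.1 m), for 0.1 s.
2. it is pressed home against the stop with at least 5 N, its collar under the slotted plate (x of big_cartridge_mid in the frame of dock_home above -0.022 m and z of big_cartridge_mid in the frame of dock_home between -0.004 and 0.004 m and contact force between big_cartridge and slot_stop above 5 N), for 0.4 s.
At the end, for the whole second after the job is handed in: The larger cartridge rests upright (0.06 rad) in the slot, collar on the bed under the plate (3 mm of the slot's middle, 2 mm of resting height, at most 23.5 mm before dock_home); the gate lies across the slot, touching the barrel (within 2.5 mm) and keeping it pressed on the stop (over 0.5 N) (x of big_cartridge_mid in the frame of dock_home between -0.0235 and 0.002 m and y of big_cartridge_mid in the frame of dock_home between -0.003 and 0.003 m and z of big_cartridge_mid in the frame of dock_home between -0.002 and 0.002 m and angle between big_cartridge_mid's own z axis and vertical below 0.06 rad and linear speed of big_cartridge below 0.01 m/s and value of joint gate below 0.5 rad and x of big_cartridge_mid in the frame of gate_knob between 0.024 and 0.0295 m and contact force between big_cartridge and slot_stop above 0.5 N).
It fails at once if the cartridge is rammed against the stop (more than 15 N) (contact force between big_cartridge and slot_stop above 15 N).
It fails at once if the cartridge is forced against the dispenser (more than 40 N) (contact force between big_cartridge and dispenser above 40 N).
It fails at once if the robot forces the dispenser or its gate (more than 40 N) (contact force between the arm and dispenser above 40 N).
It fails at once if the cartridge is tipped more than 0.5 rad (angle between big_cartridge_mid's own z axis and vertical above 0.5 rad).
It fails at once if the slim cartridge is moved more than 15 mm (distance of slim_cartridge_mid from where it was at the start of the episode above 0.015 m).
It also fails if it takes over 72 s, if anything falls off the work surface, if the arm or the gripper's body presses on something with over 40 N, if the wrist force passes 120 N, or if a joint passes its speed limit or range.

ROBOT

A 7-joint arm with a two-finger parallel gripper is mounted at the origin on a cart in front of the work surface, level with it; the furniture and walls round the work are solid. World frame = base frame: x ahead of the robot, y to its left, z up, the work surface at z = 0. Lengths are in m, angles in rad, forces in N, time in s.
With the tool pointing down it reaches from about 0.4 to 0.85 m from the base axis. Payload 10.4 kg.
Tool frame: the origin (TCP) lies midway between the tips of the shut fingers; the grasp point (between the pads) lies 19 mm behind it; z points along the fingers, y is the line along which they close (so a half turn about z gives the same grasp; the last joint's range is limited). The gripper opens to 87 mm and grips with 3 to 60 N. Pads are 19 mm wide; open, the fingers measure 117 mm over their backs; the gripper's body (75 mm by 190 mm) begins 51 mm behind the grasp point.
Start: joints at [-1.2, 0.332, -0.065, 1.46, 0.022, 1.35, -0.088], TCP at [0.24, 0.577, 0.223] pointing down, gripper open.
Joint ranges: [-2.6, 2.6], [-0.5, 2.12], [-1.47, 1.34], [0.16, 2.42], [-1.27, 4.41], [0.06, 2.06], [-2.6, 2.6]. Speed limits (rad/s): [2.22, 2.22, 2.79, 2.79, 3.14, 3.14, 3.14].

INTERFACE

Orientations are given as a unit quaternion [x, y, z, w].
In Python, from bench import r gives the robot as it stands.
- The arm moves only by the tool apply_moves, never from a script. Its argument "steps" is a list of rows, each a list of 7 numbers: the turn, a rotation vector about the tool's x, y, z in rad, then the shift along the tool's x, y, z in mm, then the opening, from -1 (shut) to 1 (fully open). In form: [[ax, ay, az, x, y, z, claw], ...]. A call has 1 to 20 rows; each row is the pose to reach, as a shift and turn from the pose commanded when the call began, along the tool's axes at that moment; what a row does not reach only later rows make up. A row lasts 1/12 s, in which the tool goes at most 41.7 mm and 7.16 degrees, less where a joint would pass 70% of its speed; a pose out of reach is approached as far as the arm can. A call with a gripper value outside its range is refused whole. The fingers move at their own pace and stop on an object; "force" is the grip in N (left out, the last holds). Time passes only in rows, so rows that repeat a pose let the fingers close. It gives the time, the measured TCP pose, the force, the opening and the grip force at its end, in the units of the state.
- r.read_state(): the state, without advancing time (a new reading comes with each control period).
- r.camera(name): name is "scene" or "top" or "wrist"; returns a dict with "pixels" (480x640x3 uint8, red, green, blue), "z_map" (480x640 float32, m along the optical axis (not along the pixel's ray), 0 where there is no reading), "fovy" (degrees; the focal length in pixels is half the picture's height over the tangent of half this angle, whatever the lens; pixels are square), "cx", "cy" (the principal point, pixels), "position" and "orientation" of the camera in the world. Camera axes: x right, y down, z forward; pixel columns grow to the right and rows downward; lengths in m; the calibration is good to about 2 mm. The wrist camera is an equidistant fisheye: a pixel r from the principal point sees the ray r / f radians off the axis. A picture is of the moment at which its call begins.
- r.close_job(): hands the job in; it is judged then, once.
The state is a dict: "time": time; "joint_positions": joint angles; "joint_vel": joint speeds; "joint_torque": joint torques, N m; "ee_pos": TCP position; "eef_rot": TCP orientation; "ft_force": force on the tool from outside, world axes, zero at the start; "torque": the same for the moment, N m; "width": finger opening in m; "grip_force": force on a finger pad.
Only numpy, scipy, OpenCV 4.12 (cv2) and the standard library are available. Lean on these libraries where they do the work, as an engineer would, in place of code of your own. Each camera call takes 0.05 s, during which the arm holds its last target. There are 200 camera calls.

## Working session

There is one attempt and no reset: what is moved stays moved. The work goes in short steps, Python scripts to look and compute and a tool call to move; the robot and the scene stay as the last step left them, time stands still between calls to the robot, and variables do not carry over. Pictures are saved under pics/ and viewed, at most 10 in all, crops included, and the job is handed in when it is done.

Besides the shell and the picture viewer there is one more tool, called after "Call:" as name(argument=value, ...) on one line, values as JSON. apply_moves: Moves the arm, as the interface text tells. Its arguments: {"type":"object","properties":{"steps":{"type":"array","items":{"type":"array","items":{"type":"number"}}},"force":{"type":"number"}},"required":["steps"]}

```bash
mkdir -p pics; cat > h.py <<'E'
import numpy as np, cv2
from scipy.spatial.transform import Rotation as R
from bench import r
def cloud(c):
    f=240/np.tan(np.radians(c['fovy'])/2); z=c['z_map']; v,u=np.mgrid[:480,:640]
    p=np.dstack([(u-c['cx'])/f*z,(v-c['cy'])/f*z,z])
    return p@R.from_quat(c['orientation']).as_matrix().T+np.array(c['position'])
def ray(c,u,v,h):
    f=240/np.tan(np.radians(c['fovy'])/2)
    d=R.from_quat(c['orientation']).as_matrix()@np.array([(u-c['cx'])/f,(v-c['cy'])/f,1]); p=np.array(c['position'])
    return p+d*(h-p[2])/d[2]
E
python3 - <<'E'
from h import *
import pickle
s=r.read_state(); print(s['ee_pos'],s['eef_rot'],s['time'])
for n in('scene','top'):
    c=r.camera(n); pickle.dump(c,open(n+'.pkl','wb')); print(n,c['position'],c['orientation'],c['fovy'],c['cx'],c['cy'])
    cv2.imwrite(f'pics/{n}.png',c['pixels'][:,:,::-1])
E
```

```text
[0.23965756 0.57681411 0.22176412] [ 1.95611740e-01  9.80681168e-01 -6.93764114e-04 -1.09691026e-04] 0.0
scene [-0.05473943 -0.95645416  0.62062609] [ 0.80142502 -0.219421    0.13929146 -0.53867452] 44.15310261780439 312.4540353537671 233.52993408639028
top [0.48059291 0.06901304 1.07872654] [ 0.70777859 -0.70546105  0.01474107 -0.03401298] 57.53822627976451 320.3572832125988 235.93618748270887
```

View pics/scene.png

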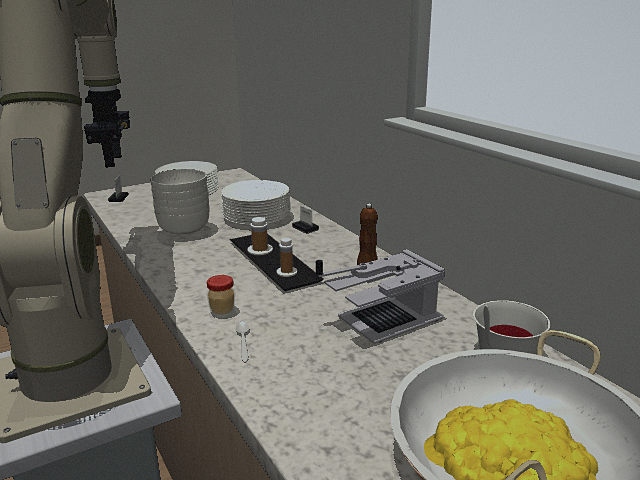

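View pics/top.png

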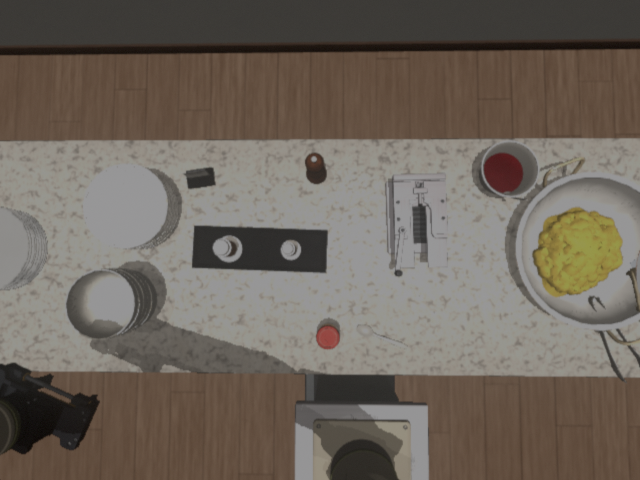

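The scene view shows both cartridges on the black tray: the big one is at about (260,237) and the slim one at (287,257). The dispenser is at about (395,295). In the top view the big cap is at (222,246), the slim cap at (290,249), the slot centre near (420,225), the gate knob at (398,272) and the pivot near (403,230).

```bash
python3 - <<'E'
from h import *
import pickle
c=pickle.load(open('top.pkl','rb')); P=cloud(c); im=c['pixels']
X,Y,Z=P[...,0],P[...,1],P[...,2]
print('tray z',np.median(Z[230:268,255:275]),'table',np.median(Z[300:330,220:300]))
for n,(a,b,d,e) in dict(big=(225,265,205,245),slim=(230,270,275,305)).items():
    m=np.zeros(Z.shape,bool); m[a:b,d:e]=1
    t=np.percentile(Z[m],98); m&=Z>t-.006
    print(n,t,m.sum(),X[m].mean(),Y[m].mean(),np.ptp(X[m]),np.ptp(Y[m]))
m=np.zeros(Z.shape,bool); m[165:285,380:460]=1
print(np.histogram(Z[m],bins=np.arange(-.005,.17,.005)))
# knob
k=m&(Z>.122); print('knob/high',k.sum(),[(round(x,3),round(y,3),round(z,3)) for x,y,z in P[k]][:40])
pl=m&(Z>.104)&(Z<.1135); 
for z0,z1 in((.092,.101),(.104,.1135),(.1135,.12)):
    q=(m&(Z>z0)&(Z<z1)).astype(np.uint8); cs,_=cv2.findContours(q,0,2)
    for cc in cs:
        if cv2.contourArea(cc)>60: print(z0,cv2.contourArea(cc),cv2.minAreaRect(cc))
crop=im[160:290,370:470]; cv2.imwrite('pics/disp.png',cv2.resize(crop[:,:,::-1],None,fx=4.6,fy=4.6,interpolation=2))
z=Z[160:290,370:470]; zz=np.uint8(np.clip((z-.06)/.09,0,1)*255)
cv2.imwrite('pics/both.png',np.hstack([cv2.resize(crop[:,:,::-1],None,fx=4,fy=4,interpolation=2),cv2.resize(cv2.applyColorMap(zz,2),None,fx=4,fy=4,interpolation=0)]))
E
```

```text
tray z 0.004064657035272257 table 0.0009211380347246001
big 0.09161841465419387 194 0.5223652067249025 0.31541370405107155 0.06077529149157879 0.2722854394150498
slim 0.0909501531571114 96 0.5205986724712179 0.16775165725690686 0.05223320661164077 0.1143843225057925
(array([1350, 2815,  129,  727,  301,    1,    0,    0,    0,    0,    0,
          0,    0,    0,    0,    0,    0,    0,    0,   87, 1123,  171,
        698, 1519,  557,   33,    3,    2,    1,   27,    6,    0,    0,
          0]), array([-0.005,  0.   ,  0.005,  0.01 ,  0.015,  0.02 ,  0.025,  0.03 ,
        0.035,  0.04 ,  0.045,  0.05 ,  0.055,  0.06 ,  0.065,  0.07 ,
        0.075,  0.08 ,  0.085,  0.09 ,  0.095,  0.1  ,  0.105,  0.11 ,
        0.115,  0.12 ,  0.125,  0.13 ,  0.135,  0.14 ,  0.145,  0.15 ,
        0.155,  0.16 ,  0.165]))
knob/high 80 [(np.float64(0.481), np.float64(0.069), np.float64(1.079)), (np.float64(0.481), np.float64(0.069), np.float64(1.079)), (np.float64(0.481), np.float64(0.069), np.float64(1.079)), (np.float64(0.481), np.float64(0.069), np.float64(1.079)), (np.float64(0.481), np.float64(
[... 2017 characters left out ...]
5), np.float64(0.144)), (np.float64(0.481), np.float64(0.069), np.float64(1.079))]
0.092 394.0 ((409.2285461425781, 232.5150146484375), (13.904562950134277, 70.02992248535156), 3.7517290115356445)
0.092 674.5 ((434.99505615234375, 231.4504852294922), (71.1451644897461, 20.597270965576172), 84.2894058227539)
0.104 1961.5 ((419.91259765625, 208.00216674804688), (59.33145523071289, 53.35832214355469), 88.56790161132812)
0.1135 154.5 ((400.16387939453125, 248.15097045898438), (7.261418342590332, 44.31089401245117), 3.990912914276123)
0.1135 107.5 ((418.4000549316406, 192.80001831054688), (13.914020538330078, 22.135942459106445), 18.43494987487793)
0.1135 263.5 ((419.0, 176.0), (6.0, 52.0), 90.0)
```

View pics/both.png

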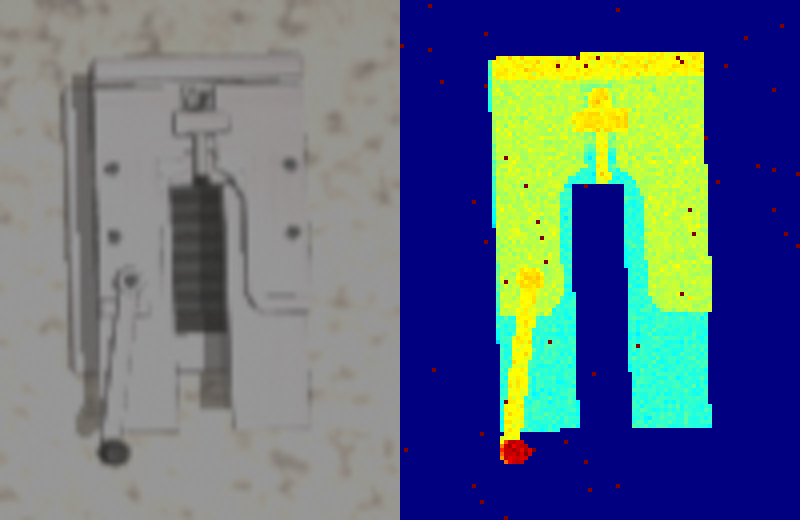

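The close-up shows the plate and slot: mouth at row ~238, slot columns ~411–431, and stop tip at about (420,205). The gate is open, with its pivot at (402,229) and its knob at (398,273). Next I fit the edges.

```bash
cat > fit.py <<'E'
from h import *
import pickle
c=pickle.load(open('top.pkl','rb')); P=cloud(c); Z=np.where(P[...,2]>.5,np.nan,P[...,2])
Zs=cv2.medianBlur(np.nan_to_num(Z,nan=0.11).astype(np.float32),3)
bz=np.median(Zs[248:262,430:445]); pz=np.median(Zs[205:228,435:445]); print('bed',bz,'plate',pz)
def trans(line,thr):  # sub-pixel index of first crossing
    s=np.sign(line-thr); i=np.flatnonzero(np.diff(s)!=0); return i+.5
def W(u,v,h): return ray(c,u,v,h)[:2]
def report(n,pts):
    p=np.array(pts); vx,vy,x0,y0=cv2.fitLine(p.astype(np.float32),cv2.DIST_HUBER,0,.001,.001).ravel()
    if vx<0: vx,vy=-vx,-vy
    print(n,len(p),'yaw deg %.2f'%np.degrees(np.arctan2(vy,vx)),'pt',x0,y0); return np.array([vx,vy]),np.array([x0,y0])
bed,pl=.097,.110
# outlet slot edges rows 215..264 (thr .05) ; bed outer right
L=[];Rr=[];O=[]
for v in range(240,264):
    t=trans(Zs[v,400:470],.05)+400
    a=[x for x in t if 411<x<420]; b=[x for x in t if 424<x<433]; o=[x for x in t if x>440]
    if a and b: L.append(W(a[0],v,bed)); Rr.append(W(b[0],v,bed))
    if o: O.append(W(o[0],v,bed))
report('outletL',L);report('outletR',Rr);report('bedR',O)
SL=[];SR=[]
for v in range(212,230):
    t=trans(Zs[v,404:450],.1035)+404
    SL.append(W(t[0],v,pl)); SR.append(W(t[-1],v,pl))
report('slotL',SL);report('slotR',SR)
PR=[]
for v in range(180,235):
    t=trans(Zs[v,435:460],.05)+435
    if len(t):PR.append(W(t[0],v,pl))
report('plateR',PR)
M=[W(u,(trans(Zs[225:250,u],.1035)+225)[0],pl) for u in range(434,446)]
report('mouth',M)
F=[W(u,(trans(Zs[250:280,u],.05)+250)[0],bed) for u in list(range(431,446))]
report('front',F)
B=[W(u,(trans(Zs[165:180,u],.05)+165)[0],.118) for u in range(396,444)]
report('back',B)
# knob (dark) & pivot
m=np.zeros(Z.shape,bool); m[262:285,388:410]=1; g=m&(Z>.128)&(Z<.16)
print('knob px',np.argwhere(g).mean(0)[::-1], 'top z',np.median(Z[g]),'pos',P[g].mean(0))
b=np.zeros(Z.shape,bool); b[235:264,395:410]=1; b&=(Z>.1125)&(Z<.12); report('bar',P[b][:,:2]); print('barz',np.median(Z[b]))
for n,(a,bb,d,e) in dict(big=(230,262,208,242),slim=(235,265,278,303)).items():
    m=np.zeros(Z.shape,bool); m[a:bb,d:e]=1; q=m&(Z>.084)&(Z<.095)
    cs,_=cv2.findContours(q.astype(np.uint8),0,2); cc=max(cs,key=cv2.contourArea); (u,v),rad=cv2.minEnclosingCircle(cc)
    mu=cv2.moments(cc); print(n,u,v,rad,mu['m10']/mu['m00'],mu['m01']/mu['m00'],ray(c,mu['m10']/mu['m00'],mu['m01']/mu['m00'],.090),np.median(P[q],0))
E
python3 fit.py
```

```text
bed 0.09785541 plate 0.11110684
outletL 24 yaw deg -0.60 pt 0.52028996 -0.11240178
outletR 24 yaw deg 2.75 pt 0.51703703 -0.14211711
bedR 24 yaw deg -0.89 pt 0.52051944 -0.18559858
slotL 18 yaw deg 1.07 pt 0.5851256 -0.10208406
slotR 18 yaw deg 3.38 pt 0.5854535 -0.18390182
plateR 55 yaw deg 1.55 pt 0.61582375 -0.18327224
mouth 12 yaw deg -89.86 pt 0.54464304 -0.16925706
front 15 yaw deg -89.76 pt 0.48082146 -0.16598615
back 48 yaw deg -88.37 pt 0.6870132 -0.11882363
knob px [398.2972973  272.48648649] top z 0.14364369609280392 pos [ 0.46776349 -0.07132447  0.14250995]
bar 141 yaw deg -7.52 pt 0.5207537 -0.07900341
barz 0.11615236051365352
big 220.6666717529297 246.55555725097656 7.801647663116455 220.77131782945736 246.625 [0.52391773 0.32300799 0.09      ] [0.52311203 0.32278543 0.08959557]
slim 287.375 247.75 5.427173614501953 287.33545647558384 247.71549893842885 [0.52189925 0.17095586 0.09      ] [0.52129647 0.17157336 0.08947763]
```

Call:
apply_moves(steps=[[0,0,-0.417,-359.5,-125.4,0,1],[0,0,-0.417,-359.5,-125.4,0,1],[0,0,-0.417,-359.5,-125.4,0,1],[0,0,-0.417,-359.5,-125.4,0,1],[0,0,-0.417,-359.5,-125.4,0,1],[0,0,-0.417,-359.5,-125.4,0,1],[0,0,-0.417,-359.5,-125.4,0,1],[0,0,-0.417,-359.5,-125.4,0,1],[0,0,-0.417,-359.5,-125.4,0,1],[0,0,-0.417,-359.5,-125.4,0,1],[0,0,-0.417,-359.5,-125.4,0,1],[0,0,-0.417,-359.5,-125.4,0,1],[0,0,-0.417,-359.5,-125.4,0,1],[0,0,-0.417,-359.5,-125.4,0,1]])

```text
time: 1.27
ee_pos: [0.5224, 0.325, 0.2224]
eef_rot: [-0.013, 1.0, 0.0, -0.0]
ft_force: [-0.1, -0.1, -0.4]
width: 0.0872
grip_force: 0.0
```

```bash
cat >> h.py <<'E'
def to(pos,yaw=None,base=None):
    s=r.read_state() if base is None else base
    q=R.from_quat(s['eef_rot']); M=q.as_matrix(); d=M.T@(np.array(pos)-s['ee_pos'])*1000
    rv=np.zeros(3)
    if yaw is not None:
        a=np.radians(yaw); y=np.array([np.cos(a),np.sin(a),0]); z=np.array([0,0,-1.]); T=np.c_[np.cross(y,z),y,z]
        rv=R.from_matrix(M.T@T).as_rotvec()
    print('t %.2f'%s['time'],'pos',np.round(s['ee_pos'],4),'yaw %.2f'%np.degrees(np.arctan2(M[1,1],M[0,1])),'F',np.round(s['ft_force'],2),'w %.4f g %.1f'%(s['width'],s['grip_force']))
    print('rot',np.round(rv,4),'shift',np.round(d,1)); print(np.round(M,3).tolist())
def fish(c,u,v,h):
    f=240/np.tan(np.radians(c['fovy'])/2); x,y=u-c['cx'],v-c['cy']; rr=np.hypot(x,y); t=rr/f
    d=R.from_quat(c['orientation']).as_matrix()@np.array([np.sin(t)*x/max(rr,1e-9),np.sin(t)*y/max(rr,1e-9),np.cos(t)]); p=np.array(c['position'])
    return p+d*(h-p[2])/d[2]
def fcloud(c):
    f=240/np.tan(np.radians(c['fovy'])/2); z=c['z_map']; v,u=np.mgrid[:480,:640]; x,y=u-c['cx'],v-c['cy']; rr=np.hypot(x,y)+1e-9; t=rr/f
    k=z*np.tan(np.minimum(t,1.45))/rr
    return np.dstack([x*k,y*k,z])@R.from_quat(c['orientation']).as_matrix().T+np.array(c['position'])
E
python3 - <<'E'
from h import *
import pickle
to([.5235,.3229,.034],91.3)
c=r.camera('wrist'); pickle.dump(c,open('w1.pkl','wb')); print(c['position'],c['fovy'])
cv2.imwrite('pics/w1.png',c['pixels'][:,:,::-1])
P=fcloud(c); Z=P[...,2]; D=np.hypot(P[...,0]-.5235,P[...,1]-.3229)
q=(D<.03)&(Z>.080)&(Z<.1); print('cap',q.sum(),P[q].mean(0),(P[q].max(0)+P[q].min(0))/2,np.ptp(P[q],0))
E
```

```text
t 1.27 pos [0.5224 0.325  0.2224] yaw 91.48 F [-0.1  -0.13 -0.41] w 0.0872 g 0.0
rot [ 0.0004 -0.0007  0.0031] shift [ -1.2  -2.2 188.4]
[[-1.0, -0.026, -0.001], [-0.026, 1.0, 0.0], [0.001, 0.0, -1.0]]
[0.44841079 0.3214906  0.38327912] 65.70646984690485
cap 1429 [0.52205783 0.32352618 0.08723684] [0.52262374 0.32361023 0.08506611] [0.0353042  0.03507048 0.00994969]
```

View pics/w1.png

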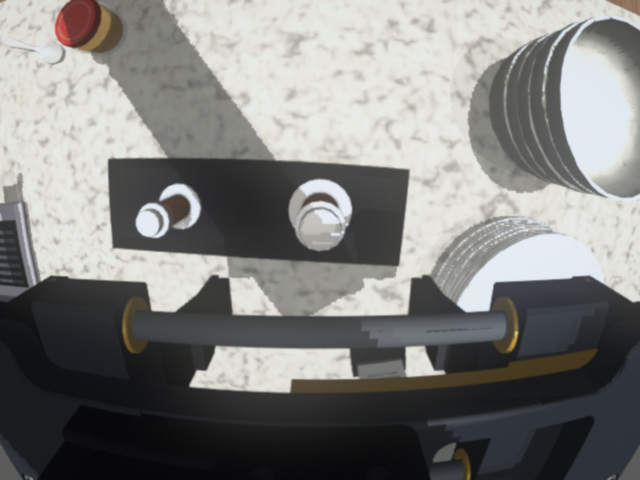

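The wrist view shows the big cap at about (322,228), centred between the open fingers, and the slim one at (150,220), well clear. I descend and grip.

Call:
apply_moves(steps=[[0,0,0,-0.6,-1.7,40,1],[0,0,0,-0.6,-1.7,80,1],[0,0,0,-0.6,-1.7,120,1],[0,0,0,-0.6,-1.7,160,1],[0,0,0,-0.6,-1.7,180,1],[0,0,0,-0.6,-1.7,188.4,1],[0,0,0,-0.6,-1.7,188.4,1],[0,0,0,-0.6,-1.7,188.4,-1],[0,0,0,-0.6,-1.7,188.4,-1],[0,0,0,-0.6,-1.7,188.4,-1],[0,0,0,-0.6,-1.7,188.4,-1],[0,0,0,-0.6,-1.7,188.4,-1],[0,0,0,-0.6,-1.7,188.4,-1]], force=30)

```text
time: 2.4
ee_pos: [0.5246, 0.322, 0.0348]
eef_rot: [-0.012, 1.0, 0.0, 0.0]
ft_force: [0.4, -0.5, 0.2]
width: 0.0551
grip_force: 0.0
```

Call:
apply_moves(steps=[[0,0,0,0,0,0,-1],[0,0,0,0,0,0,-1],[0,0,0,0,0,0,-1],[0,0,0,0,0,0,-1],[0,0,0,0,0,0,-1],[0,0,0,0,0,0,-1]])

```text
time: 2.9
ee_pos: [0.5244, 0.3222, 0.0344]
eef_rot: [-0.012, 1.0, 0.0, 0.0]
ft_force: [-0.5, 1.7, 2.9]
width: 0.0434
grip_force: 30.0
```

```bash
python3 - <<'E'
from h import *
to([.480,-.14,.19],91.3)
E
```

```text
t 2.90 pos [0.5244 0.3222 0.0344] yaw 91.34 F [-0.47  1.69  2.85] w 0.0434 g 30.0
rot [0.0007 0.0004 0.0007] shift [  55.2 -460.9 -155.9]
[[-1.0, -0.023, 0.0], [-0.023, 1.0, 0.001], [-0.0, 0.001, -1.0]]
```

Call:
apply_moves(steps=[[0,0,0,0,0,-25,-1],[0,0,0,0,0,-60,-1],[0,0,0,0,0,-100,-1],[0,0,0,0,0,-140,-1],[0,0,0,2,-25,-166,-1],[0,0,0,5,-60,-166,-1],[0,0,0,8,-100,-166,-1],[0,0,0,10,-140,-166,-1],[0,0,0,12,-180,-166,-1],[0,0,0,15,-220,-166,-1],[0,0,0,17,-260,-166,-1],[0,0,0,19,-300,-166,-1],[0,0,0,22,-340,-166,-1],[0,0,0,24,-380,-166,-1],[0,0,0,26,-415,-166,-1],[0,0,0,27.7,-440,-166,-1],[0,0,0,27.7,-449.3,-166,-1],[0,0,0,27.7,-449.3,-166,-1],[0,0,0,27.7,-449.3,-166,-1]])

```text
time: 4.48
ee_pos: [0.5067, -0.1276, 0.1996]
eef_rot: [-0.011, 1.0, 0.0, -0.001]
ft_force: [0.7, 0.9, -2.6]
width: 0.0434
grip_force: 30.0
```

```bash
python3 - <<'E'
from h import *
import pickle
to([.507,-.1275,.20],91.4)
for n in('wrist','top','scene'):
    c=r.camera(n); pickle.dump(c,open(n+'2.pkl','wb')); cv2.imwrite(f'pics/{n}2.png',c['pixels'][:,:,::-1])
    P=fcloud(c) if n=='wrist' else cloud(c); Z=P[...,2]; ok=np.isfinite(Z)
    pos=r.read_state()['ee_pos']
    D=np.hypot(P[...,0]-pos[0],P[...,1]-pos[1])
    q=(D<.05)&(Z>.235)&(Z<.27)
    print(n,q.sum(),np.median(P[q],0) if q.any() else '')
E
```

```text
t 4.48 pos [ 0.5067 -0.1276  0.1996] yaw 91.30 F [ 0.67  0.85 -2.58] w 0.0434 g 30.0
rot [ 0.0005 -0.0011 -0.0017] shift [-0.3  0.  -0.4]
[[-1.0, -0.023, -0.001], [-0.023, 1.0, 0.0], [0.001, 0.0, -1.0]]
wrist 7730 [ 0.50316194 -0.12930143  0.25128647]
top 55 [ 0.50783115 -0.11277692  0.25231836]
scene 423 [ 0.49530552 -0.1348557   0.24720479]
```

View pics/wrist2.png

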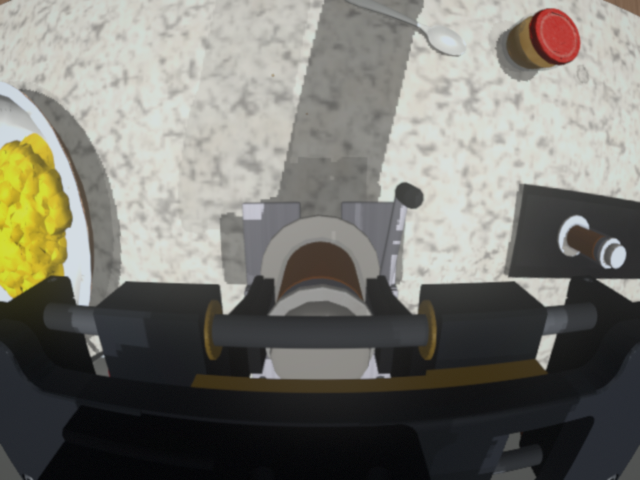

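The wrist view shows the cartridge held upright, with its collar arc at about (320,220–280). The bed's front edge is at row ~203 and the outlet slot spans columns ~300–342. The knob is at (408,195). I measure these.

```bash
python3 - <<'E'
from h import *
import pickle
c=pickle.load(open('wrist2.pkl','rb')); P=fcloud(c); X,Y,Z=P[...,0],P[...,1],P[...,2]
v,u=np.mgrid[:480,:640]; w=(v>190)&(v<285)&(u>235)&(u<420)
q=w&(Z>.162)&(Z<.180)&(abs(u-320)<70)
print('collar z',np.median(Z[q]),q.sum())
cs,_=cv2.findContours(q.astype(np.uint8),0,1); cc=max(cs,key=cv2.contourArea)[:,0]
# outer arc: lowest row per column
pts=np.array([fish(c,a,np.flatnonzero(q[:,a])[0]-.5,.1735)[:2] for a in range(275,366) if q[:,a].any()])
from scipy.optimize import least_squares
for fixr in(0,1):
    f=lambda p:np.hypot(pts[:,0]-p[0],pts[:,1]-p[1])-(.033 if fixr else p[2])
    s=least_squares(f,[.505,-.1275,.033],loss='soft_l1',f_scale=.0005); print('collar centre',s.x,np.abs(s.fun).mean())
b=w&(Z>.092)&(Z<.103); print('bed z',np.median(Z[b]),b.sum(),'x front',np.percentile(X[b],[.5,1,2]))
Zs=cv2.medianBlur(Z.astype(np.float32),3)
def fit(n,p):
    a=np.array(p,np.float32); vx,vy,x,y=cv2.fitLine(a,cv2.DIST_HUBER,0,.001,.001).ravel(); vx,vy=(vx,vy) if vx>0 else (-vx,-vy); print(n,len(a),'yaw %.2f'%np.degrees(np.arctan2(vy,vx)),x,y)
E={'bedR':[], 'outR':[], 'outL':[], 'bedL':[]}
for vv in range(206,262):
    row=(Zs[vv]>.05)
    t=np.flatnonzero(np.diff(row.astype(int)))+.5
    for n,lo,hi in(('bedR',225,255),('outR',285,312),('outL',332,352),('bedL',375,398)):
        k=[x for x in t if lo<x<hi]
        if k: E[n].append(fish(c,k[0],vv,.097)[:2])
for n in E:
    if len(E[n])>3: fit(n,E[n])
F=[]
for uu in list(range(250,296))+list(range(346,380)):
    t=np.flatnonzero(np.diff((Zs[190:215,uu]>.05).astype(int)))
    if len(t): F.append(fish(c,uu,190+t[0]+.5,.097)[:2])
fit('front',F)
k=(v>175)&(v<215)&(u>390)&(u<430)&(Z>.125)&(Z<.16); print('knob',k.sum(),np.median(P[k],0),Z[k].max())
E
```

```text
collar z 0.1717882296171134 3700
collar centre [ 0.50318072 -0.12915024  0.0314265 ] 0.00016044543984836089
collar centre [ 0.50490655 -0.12911929  0.033     ] 0.0002107902385527377
bed z 0.09557058042846295 4235 x front [0.47778395 0.47805051 0.47849124]
bedR 56 yaw 1.54 0.50351876 -0.18629862
outR 11 yaw 0.62 0.48528636 -0.14415011
outL 11 yaw 2.01 0.48461193 -0.11452525
bedL 14 yaw -5.99 0.517264 -0.070647
front 80 yaw -88.02 0.47811714 -0.13621125
knob 488 [ 0.46557603 -0.07531207  0.14163065] 0.14377210966058535
```

Call:
apply_moves(steps=[[0,0,0,0,0,25,-1],[0,0,0,0,0,45,-1],[0,0,0,0,0,60,-1],[0,0,0,0,0,67,-1],[0,0,0,0,0,68,-1],[0,0,0,0,0,68,-1],[0,0,0,0,0,69,-1],[0,0,0,0,0,69,-1]])

```text
time: 5.3
ee_pos: [0.5077, -0.128, 0.132]
eef_rot: [-0.012, 1.0, 0.0, 0.001]
ft_force: [-0.0, -1.4, -2.0]
width: 0.0438
grip_force: 30.0
```

Call:
apply_moves(steps=[[0,0,0,0,0,1,-1],[0,0,0,0,0,1,-1],[0,0,0,0,0,1,-1]])

```text
time: 5.55
ee_pos: [0.5072, -0.1281, 0.1304]
eef_rot: [-0.012, 1.0, 0.0, 0.0]
ft_force: [0.1, 0.1, -2.7]
width: 0.0434
grip_force: 30.0
```

Call:
apply_moves(steps=[[0,0,0,0,0,1,-1],[0,0,0,0,0,1,-1],[0,0,0,0,0,1,-1]])

```text
time: 5.8
ee_pos: [0.507, -0.1281, 0.1291]
eef_rot: [-0.012, 1.0, 0.0, -0.0]
ft_force: [-1.4, -0.3, -1.4]
width: 0.0436
grip_force: 30.0
```

Call:
apply_moves(steps=[[0,0,0,0,0,0.7,-1],[0,0,0,0,0,0.7,-1],[0,0,0,0,0,0.7,-1]])

```text
time: 6.05
ee_pos: [0.5071, -0.1281, 0.1285]
eef_rot: [-0.012, 1.0, 0.0, 0.0]
ft_force: [0.6, 0.4, -1.3]
width: 0.0434
grip_force: 30.0
```

Call:
apply_moves(steps=[[0,0,0,0,0,0.7,-1],[0,0,0,0,0,0.7,-1],[0,0,0,0,0,0.7,-1]])

```text
time: 6.3
ee_pos: [0.5072, -0.1281, 0.1284]
eef_rot: [-0.012, 1.0, 0.0, 0.0]
ft_force: [-4.2, 0.4, 5.9]
width: 0.0432
grip_force: 30.0
```

Call:
apply_moves(steps=[[0,0,0,0,0,-0.5,-1],[0,0,0,0,0,-0.5,-0.6],[0,0,0,0,0,-0.5,0.1],[0,0,0,0,0,-0.5,0.1],[0,0,0,0,0,-0.5,0.1],[0,0,0,0,0,-0.5,0.1],[0,0,0,0,0,-0.5,-1],[0,0,0,0,0,-0.5,-1],[0,0,0,0,0,-0.5,-1],[0,0,0,0,0,-0.5,-1],[0,0,0,0,0,-0.5,-1],[0,0,0,0,0,-0.5,-1],[0,0,0,0,0,-0.5,-1]], force=30)

```text
time: 7.38
ee_pos: [0.5071, -0.128, 0.1282]
eef_rot: [-0.012, 1.0, 0.0, 0.0]
ft_force: [1.0, 0.5, -0.4]
width: 0.0432
grip_force: 30.0
```

```bash
python3 - <<'E'
from h import *
import pickle
to([.507,-.1275,.128],91.5)
c=r.camera('wrist'); pickle.dump(c,open('w3.pkl','wb')); P=fcloud(c); X,Y,Z=P[...,0],P[...,1],P[...,2]
cv2.imwrite('pics/w3.png',c['pixels'][:,:,::-1])
E
```

```text
t 7.38 pos [ 0.5071 -0.128   0.1282] yaw 91.33 F [ 1.02  0.51 -0.37] w 0.0432 g 30.0
rot [ 0.0001  0.0001 -0.003 ] shift [0.1 0.6 0.2]
[[-1.0, -0.023, 0.0], [-0.023, 1.0, 0.0], [-0.0, 0.0, -1.0]]
```

View pics/w3.png

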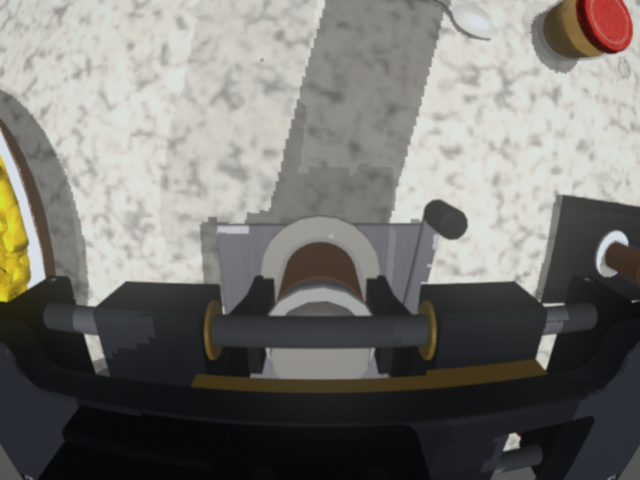

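The cartridge stands flat on the ledge: the bed's front edge is at row 224 and the collar arc, at (320,215), is centred. I start the slide.

Call:
apply_moves(steps=[[0,0,0,-3,0,0,-1],[0,0,0,-6,0,0,-1],[0,0,0,-9,0,0,-1],[0,0,0,-12,0,0,-1],[0,0,0,-15,0.1,0,-1],[0,0,0,-18,0.1,0,-1],[0,0,0,-20,0.1,0,-1]])

```text
time: 8.02
ee_pos: [0.5274, -0.1274, 0.1282]
eef_rot: [-0.012, 1.0, 0.0, -0.0]
ft_force: [-1.3, -0.3, 0.6]
width: 0.0432
grip_force: 30.0
```

Call:
apply_moves(steps=[[0,0,0,-3,0,0,-1],[0,0,0,-6,0,0,-1],[0,0,0,-9,0,0,-1],[0,0,0,-12,0,0,-1],[0,0,0,-15,0.1,0,-1],[0,0,0,-18,0.1,0,-1],[0,0,0,-20,0.1,0,-1]])

```text
time: 8.6
ee_pos: [0.5474, -0.1269, 0.1282]
eef_rot: [-0.012, 1.0, 0.0, 0.0]
ft_force: [-1.3, 0.1, 1.1]
width: 0.0441
grip_force: 30.0
```

Call:
apply_moves(steps=[[0,0,0,-3,0,0,-1],[0,0,0,-6,0,0,-1],[0,0,0,-9,0,0,-1],[0,0,0,-12,0,0,-1],[0,0,0,-15,0.1,0,-1],[0,0,0,-15,0.1,0,-1]])

```text
time: 9.1
ee_pos: [0.5628, -0.1263, 0.1282]
eef_rot: [-0.012, 1.0, -0.0, 0.0]
ft_force: [1.0, 0.2, -0.4]
width: 0.0434
grip_force: 30.0
```

Call:
apply_moves(steps=[[0,0,0,-2,0,0,-1],[0,0,0,-4,0,0,-1],[0,0,0,-6,0,0,-1],[0,0,0,-8,0,0,-1],[0,0,0,-10,0.1,0,-1],[0,0,0,-10,0.1,0,-1]])

```text
time: 9.6
ee_pos: [0.5725, -0.1261, 0.1282]
eef_rot: [-0.012, 1.0, -0.0, 0.0]
ft_force: [1.1, 0.3, -0.5]
width: 0.0434
grip_force: 30.0
```

```bash
python3 - <<'E'
from h import *
import pickle
c=pickle.load(open('top.pkl','rb')); P=cloud(c)
for v in range(198,210): print(v,np.round(P[v,416:425,2],3),np.round(ray(c,420,v,.111)[:2],4), c['pixels'][v,416:425].mean(1).astype(int))
E
```

```text
198 [0.1   0.096 0.098 0.111 0.118 0.114 0.096 0.098 0.11 ] [ 0.6323 -0.1253] [130 120  94 122 143 129 123 104 129]
199 [0.098 0.092 0.099 0.116 0.117 0.115 0.094 0.095 0.114] [ 0.6301 -0.1253] [142 134  97 122 143 132 136 109 124]
200 [0.099 0.098 0.097 0.114 0.114 0.114 0.098 0.097 0.109] [ 0.6279 -0.1253] [146 138  97 121 143 132 139 117 135]
201 [0.111 0.1   0.097 0.119 0.116 0.115 0.1   0.104 0.109] [ 0.6256 -0.1253] [148 138  96 119 142 133 139 121 137]
202 [0.098 0.097 0.097 0.114 0.115 0.117 0.098 0.101 0.095] [ 0.6234 -0.1252] [145 137  96 116 139 131 139 128 127]
203 [0.097 0.097 0.093 0.115 0.121 0.115 0.116 0.098 0.098] [ 0.6211 -0.1252] [145 138  90  93 109 107 127 141 136]
204 [0.099 0.096 0.096 0.113 0.114 0.118 0.117 0.095 0.093] [ 0.6189 -0.1252] [147 136  78  59  64  71 108 142 143]
205 [0.097 0.098 0.095 0.113 0.114 0.113 0.099 0.097 0.099] [ 0.6167 -0.1252] [134 123  70  49  50  58  87 117 119]
206 [1.079 0.013 0.017 0.015 0.01  0.016 0.017 0.014 0.017] [ 0.6144 -0.1251] [103  96  69  55  52  53  62  75  76]
207 [0.019 0.018 0.019 0.012 0.013 0.014 0.019 0.012 0.015] [ 0.6122 -0.1251] [75 74 68 62 53 54 54 55 59]
208 [0.017 0.012 0.019 0.013 0.018 0.014 0.017 0.014 0.017] [ 0.61   -0.1251] [63 64 61 60 52 49 49 50 54]
209 [0.017 0.011 0.012 0.012 0.019 0.014 0.014 0.012 0.012] [ 0.6078 -0.1251] [60 61 60 58 50 49 48 48 52]
```

The stop tip's edge is near x = 0.6155, so contact is expected at TCP x of about 0.594. I advance with a light grip so the pads slip before anything is forced.

Call:
apply_moves(steps=[[0,0,0,0,0,0,-1],[0,0,0,-2,0,0,-1],[0,0,0,-4,0,0,-1],[0,0,0,-6,0,0,-1],[0,0,0,-8,0,0,-1],[0,0,0,-10,0,0,-1],[0,0,0,-11,0,0,-1],[0,0,0,-12,0.1,0,-1],[0,0,0,-13,0.1,0,-1],[0,0,0,-14,0.1,0,-1],[0,0,0,-14,0.1,0,-1]], force=8)

```text
time: 10.52
ee_pos: [0.5862, -0.1257, 0.1282]
eef_rot: [-0.012, 1.0, -0.0, 0.0]
ft_force: [-0.2, 0.6, 0.7]
width: 0.0439
grip_force: 8.0
```

Call:
apply_moves(steps=[[0,0,0,-0.5,0,0,-1],[0,0,0,-1,0,0,-1],[0,0,0,-1,0,0,-1]])

```text
time: 10.77
ee_pos: [0.5871, -0.1257, 0.1283]
eef_rot: [-0.012, 1.0, 0.0, 0.0]
ft_force: [-2.1, -0.9, 0.3]
width: 0.0439
grip_force: 8.0
```

Call:
apply_moves(steps=[[0,0,0,-0.5,0,0,-1],[0,0,0,-1,0,0,-1],[0,0,0,-1,0,0,-1]])

```text
time: 11.02
ee_pos: [0.5881, -0.1256, 0.1282]
eef_rot: [-0.012, 1.0, 0.0, 0.0]
ft_force: [-2.1, 0.2, 0.8]
width: 0.0439
grip_force: 8.0
```

Call:
apply_moves(steps=[[0,0,0,-0.5,0,0,-1],[0,0,0,-1,0,0,-1],[0,0,0,-1,0,0,-1]])

```text
time: 11.27
ee_pos: [0.5891, -0.1257, 0.1283]
eef_rot: [-0.012, 1.0, 0.0, 0.0]
ft_force: [-1.0, 0.3, 1.4]
width: 0.0436
grip_force: 8.0
```

Call:
apply_moves(steps=[[0,0,0,-0.5,0,0,-1],[0,0,0,-1,0,0,-1],[0,0,0,-1,0,0,-1]])

```text
time: 11.52
ee_pos: [0.5901, -0.1256, 0.1282]
eef_rot: [-0.012, 1.0, 0.0, 0.0]
ft_force: [-1.7, 0.5, 1.4]
width: 0.0439
grip_force: 8.0
```

Call:
apply_moves(steps=[[0,0,0,-0.5,0,0,-1],[0,0,0,-1,0,0,-1],[0,0,0,-1,0,0,-1]])

```text
time: 11.77
ee_pos: [0.5911, -0.1256, 0.1282]
eef_rot: [-0.012, 1.0, 0.0, 0.0]
ft_force: [-1.5, 1.3, 1.5]
width: 0.0441
grip_force: 8.0
```

Call:
apply_moves(steps=[[0,0,0,-0.5,0,0,-1],[0,0,0,-1,0,0,-1],[0,0,0,-1,0,0,-1]])

```text
time: 12.02
ee_pos: [0.5921, -0.1256, 0.1282]
eef_rot: [-0.012, 1.0, 0.0, 0.0]
ft_force: [-1.9, 0.5, 0.8]
width: 0.0437
grip_force: 8.0
```

Call:
apply_moves(steps=[[0,0,0,-0.5,0,0,-1],[0,0,0,-1,0,0,-1],[0,0,0,-1,0,0,-1]])

```text
time: 12.27
ee_pos: [0.5931, -0.1256, 0.1282]
eef_rot: [-0.012, 1.0, 0.0, 0.0]
ft_force: [-0.4, 0.5, 1.1]
width: 0.044
grip_force: 8.0
```

Call:
apply_moves(steps=[[0,0,0,-0.5,0,0,-1],[0,0,0,-1,0,0,-1],[0,0,0,-1,0,0,-1]])

```text
time: 12.52
ee_pos: [0.5941, -0.1255, 0.1282]
eef_rot: [-0.012, 1.0, 0.0, 0.0]
ft_force: [-0.8, -0.1, 1.9]
width: 0.0439
grip_force: 8.0
```

Call:
apply_moves(steps=[[0,0,0,-0.5,0,0,-1],[0,0,0,-1,0,0,-1],[0,0,0,-1,0,0,-1]])

```text
time: 12.77
ee_pos: [0.5943, -0.1255, 0.1283]
eef_rot: [-0.012, 1.0, 0.0, -0.001]
ft_force: [-6.3, 0.5, 5.5]
width: 0.0439
grip_force: 8.0
```

Call:
apply_moves(steps=[[0,0,0,-0.5,0,0,-1],[0,0,0,-1,0,0,-1],[0,0,0,-1,0,0,-1]])

```text
time: 13.02
ee_pos: [0.595, -0.1256, 0.1283]
eef_rot: [-0.011, 1.0, 0.0, -0.001]
ft_force: [-8.4, 0.3, 7.1]
width: 0.0438
grip_force: 8.0
```

Call:
apply_moves(steps=[[0,0,0,-0.5,0,0,-1],[0,0,0,-1,0,0,-1],[0,0,0,-1,0,0,-1]])

```text
time: 13.27
ee_pos: [0.5958, -0.1255, 0.1281]
eef_rot: [-0.011, 1.0, 0.0, -0.001]
ft_force: [-9.4, 0.7, 5.7]
width: 0.0435
grip_force: 8.0
```

Contact came at TCP x of about 0.594, and the push is now about 9 N with the light grip just slipping. I hold it there.

Call:
apply_moves(steps=[[0,0,0,0,0,0,-1],[0,0,0,0,0,0,-1],[0,0,0,0,0,0,-1],[0,0,0,0,0,0,-1],[0,0,0,0,0,0,-1],[0,0,0,0,0,0,-1],[0,0,0,0,0,0,-1]])

```text
time: 13.85
ee_pos: [0.5957, -0.1255, 0.1281]
eef_rot: [-0.011, 1.0, 0.0, -0.001]
ft_force: [-8.7, 0.5, 5.5]
width: 0.0438
grip_force: 8.0
```

Call:
apply_moves(steps=[[0,0,0,-0.2,0,0,-1],[0,0,0,-0.2,0,0,-1],[0,0,0,-0.2,0,0,-1],[0,0,0,-0.2,0,0,-1],[0,0,0,-0.2,0,0,-1],[0,0,0,-0.2,0,0,-1],[0,0,0,-0.2,0,0,-1]])

```text
time: 14.43
ee_pos: [0.5959, -0.1256, 0.1281]
eef_rot: [-0.011, 1.0, 0.0, -0.001]
ft_force: [-9.9, 0.9, 5.8]
width: 0.0434
grip_force: 8.0
```

```bash
python3 - <<'E'
from h import *
import pickle
s=r.read_state(); to(s['ee_pos'],1.5)
c=r.camera('scene'); pickle.dump(c,open('s4.pkl','wb')); cv2.imwrite('pics/s4.png',cv2.resize(c['pixels'][200:350,300:500,::-1],None,fx=4,fy=4,interpolation=2))
E
```

```text
t 14.43 pos [ 0.5959 -0.1256  0.1281] yaw 91.31 F [-9.86  0.88  5.8 ] w 0.0434 g 8.0
rot [-0.0017 -0.0027  1.5674] shift [0. 0. 0.]
[[-1.0, -0.023, -0.003], [-0.023, 1.0, 0.001], [0.003, 0.001, -1.0]]
```

View pics/s4.png

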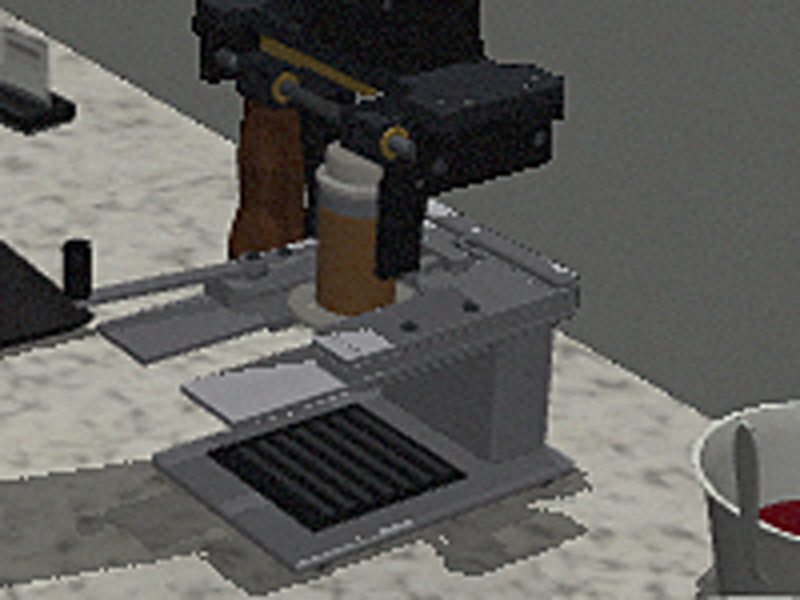

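The scene crop shows the cartridge upright in the slot at (355,250), its collar under the plate against the stop. The gate is open with its knob at (77,270). I release, rise and go above the knob.

Call:
apply_moves(steps=[[0,0,0,0,0,0,0.0],[0,0,0,0,0,0,0.5],[0,0,0,0,0,0,0.5],[0,0,0,0,0,0,0.5],[0,0,0,0,0,0,0.5],[0,0,0,0,0,-10,0.5],[0,0,0,0,0,-40,0.5],[0,0,0,0,0,-80,0.5],[0,0,0,0,0,-107,0.5],[0,0,0,0,0,-107,0.5]])

```text
time: 15.32
ee_pos: [0.5998, -0.1263, 0.2427]
eef_rot: [-0.011, 1.0, -0.0, 0.005]
ft_force: [0.7, -0.7, 0.5]
width: 0.0653
grip_force: 0.0
```

Call:
apply_moves(steps=[[0,0,0.12,15,6,0,0],[0,0,0.24,35,15,0,0],[0,0,0.36,60,25,0,0],[0,0,0.48,85,36,0,0],[0,0,0.6,110,48,0,0],[0,0,0.72,127.7,56.1,0,0],[0,0,0.84,127.7,56.1,0,0],[0,0,0.96,127.7,56.1,0,0],[0,0,1.08,127.7,56.1,0,0],[0,0,1.2,127.7,56.1,0,0],[0,0,1.32,127.7,56.1,0,0],[0,0,1.44,127.7,56.1,0,0],[0,0,1.567,127.7,56.1,0,0],[0,0,1.567,127.7,56.1,0,0],[0,0,1.567,127.7,56.1,0,0]])

```text
time: 16.57
ee_pos: [0.4684, -0.0725, 0.2357]
eef_rot: [0.696, 0.718, 0.0, 0.0]
ft_force: [-0.3, 0.3, -0.4]
width: 0.0435
grip_force: 0.0
```

```bash
python3 - <<'E'
from h import *
import pickle
to([.467,-.0725,.121],1.5)
c=r.camera('wrist'); pickle.dump(c,open('w5.pkl','wb')); P=fcloud(c); Z=P[...,2]
cv2.imwrite('pics/w5.png',c['pixels'][:,:,::-1])
D=np.hypot(P[...,0]-.467,P[...,1]+.0725); q=(D<.025)&(Z>.125)&(Z<.16); print('knob',q.sum(),P[q].mean(0) if q.any() else 0, P[q].min(0),P[q].max(0))
D=np.hypot(P[...,0]-.593,P[...,1]+.1255); q=(D<.035)&(Z>.176)&(Z<.19); print('cap',q.sum(),P[q].mean(0) if q.any() else 0)
c=r.camera('top'); P=cloud(c); Z=P[...,2];D=np.hypot(P[...,0]-.593,P[...,1]+.1255); q=(D<.035)&(Z>.176)&(Z<.19); print('cap top',q.sum(),P[q].mean(0) if q.any() else 0)
E
```

```text
t 16.57 pos [ 0.4684 -0.0725  0.2357] yaw 1.76 F [-0.31  0.33 -0.36] w 0.0435 g 0.0
rot [ 0.0007 -0.0001  0.0045] shift [ -0.   -1.4 114.7]
[[-0.031, 1.0, 0.001], [1.0, 0.031, 0.0], [0.0, 0.001, -1.0]]
knob 369 [ 0.46660206 -0.07156969  0.13956706] [ 0.4595597  -0.07951342  0.12501491] [ 0.47301936 -0.06609385  0.14423922]
cap 0 0
cap top 203 [ 0.59620953 -0.12483071  0.18379826]
```

View pics/w5.png

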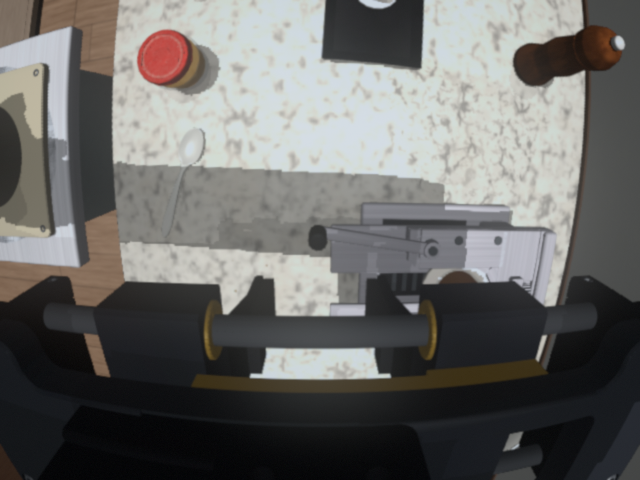

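The knob sits at (318,238) in the wrist view, at x 0.4665, y -0.0715. I descend and pinch it lightly.

Call:
apply_moves(steps=[[0,0,0,1,-1.7,35,0],[0,0,0,1,-1.7,70,0],[0,0,0,1,-1.7,100,0],[0,0,0,1,-1.7,111.5,0],[0,0,0,1,-1.7,111.5,0],[0,0,0,1,-1.7,111.5,-1],[0,0,0,1,-1.7,111.5,-1],[0,0,0,1,-1.7,111.5,-1],[0,0,0,1,-1.7,111.5,-1],[0,0,0,1,-1.7,111.5,-1],[0,0,0,1,-1.7,111.5,-1],[0,0,0,1,-1.7,111.5,-1],[0,0,0,1,-1.7,111.5,-1],[0,0,0,1,-1.7,111.5,-1]], force=6)

```text
time: 17.83
ee_pos: [0.4666, -0.0713, 0.1241]
eef_rot: [0.697, 0.717, 0.0, 0.0]
ft_force: [-1.9, 1.0, 5.9]
width: 0.0138
grip_force: 6.0
```

Call:
apply_moves(steps=[[0,0,0,-3,-0.4,0,-1],[0,0,0,-7,-0.8,0,-1],[0,0,0,-12.3,-1.2,0,-1],[0,0,0,-17,-1.2,0,-1],[0,0,0,-21.8,-1,0,-1],[0,0,0,-21.8,-1,0,-1]])

```text
time: 18.33
ee_pos: [0.4664, -0.0942, 0.124]
eef_rot: [0.698, 0.716, 0.0, 0.0]
ft_force: [-1.1, -1.0, 4.6]
width: 0.0136
grip_force: 6.0
```

Call:
apply_moves(steps=[[0,0,0,-4.6,0.5,0,-1],[0,0,0,-9.4,1.2,0,-1],[0,0,0,-18.7,3.3,0,-1],[0,0,0,-27.7,6.3,0,-1],[0,0,0,-36.4,10.1,0,-1],[0,0,0,-44.6,14.9,0,-1],[0,0,0,-52.3,20.4,0,-1],[0,0,0,-59.5,26.7,0,-1],[0,0,0,-63,30,0,-1],[0,0,0,-66,33.6,0,-1],[0,0,0,-66,33.6,0,-1]])

```text
time: 19.25
ee_pos: [0.5, -0.1611, 0.123]
eef_rot: [0.698, 0.716, -0.002, -0.0]
ft_force: [-4.8, -7.0, 2.0]
width: 0.0136
grip_force: 6.0
```

Call:
apply_moves(steps=[[0,0,0,-3,3.8,0,-1],[0,0,0,-5.7,7.6,0,-1],[0,0,0,-8.3,11.6,0,-1],[0,0,0,-10.7,15.7,0,-1],[0,0,0,-12.9,20,0,-1],[0,0,0,-14.8,24.2,0,-1],[0,0,0,-16.5,28.6,0,-1],[0,0,0,-18.1,33.1,0,-1],[0,0,0,-18.1,33.1,0,-1]])

```text
time: 20.0
ee_pos: [0.5351, -0.1767, 0.1231]
eef_rot: [0.698, 0.716, -0.001, 0.0]
ft_force: [0.4, -5.4, -3.4]
width: 0.0141
grip_force: 6.0
```

```bash
python3 - <<'E'
from h import *
to([.553,-.178,.124],1.5)
c=r.camera('scene'); cv2.imwrite('pics/s6.png',cv2.resize(c['pixels'][200:350,300:500,::-1],None,fx=4,fy=4,interpolation=2))
E
```

```text
t 20.00 pos [ 0.5351 -0.1767  0.1231] yaw 1.50 F [ 0.37 -5.38 -3.41] w 0.0141 g 6.0
rot [-0.0009  0.0015 -0.    ] shift [-1.8 17.9 -0.9]
[[-0.026, 1.0, -0.001], [1.0, 0.026, -0.001], [-0.001, -0.001, -1.0]]
```

View pics/s6.png

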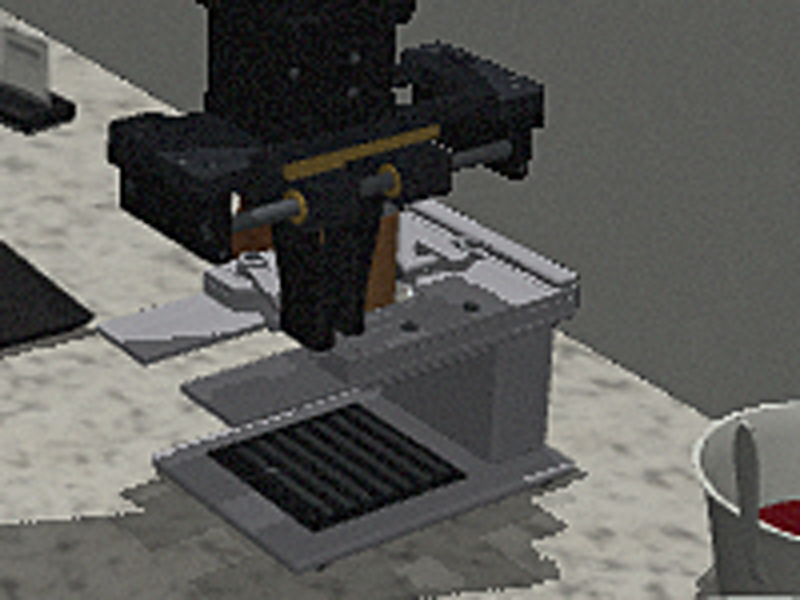

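The scene crop shows the gate bar swinging across with the knob pinched at (320,330), and the cartridge still upright behind. I close further.

Call:
apply_moves(steps=[[0,0,0,-2,3,0,-1],[0,0,0,-3,6,0,-1],[0,0,0,-3.7,9,0,-1],[0,0,0,-4.2,12,0,-1],[0,0,0,-4.5,15,0,-1],[0,0,0,-4.8,18,0,-1],[0,0,0,-5,20,0,-1],[0,0,0,-5,20,0,-1]])

```text
time: 20.72
ee_pos: [0.5558, -0.1799, 0.1237]
eef_rot: [0.697, 0.717, 0.0, 0.0]
ft_force: [1.6, -2.7, -5.0]
width: 0.0136
grip_force: 6.0
```

Call:
apply_moves(steps=[[0,0,0,0,1,0,-1],[0,0,0,0,2,0,-1],[0,0,0,0,2,0,-1]])

```text
time: 20.97
ee_pos: [0.5573, -0.1798, 0.1237]
eef_rot: [0.697, 0.717, 0.0, -0.0]
ft_force: [-0.5, -3.2, -4.6]
width: 0.0138
grip_force: 6.0
```

Call:
apply_moves(steps=[[0,0,0,0,1,0,-1],[0,0,0,0,2,0,-1],[0,0,0,0,2,0,-1]])

```text
time: 21.22
ee_pos: [0.5593, -0.1798, 0.1237]
eef_rot: [0.697, 0.717, 0.0, 0.0]
ft_force: [-0.5, -2.8, -3.6]
width: 0.0136
grip_force: 6.0
```

Call:
apply_moves(steps=[[0,0,0,0,0.7,0,-1],[0,0,0,0,1.4,0,-1],[0,0,0,0,2,0,-1],[0,0,0,0,2,0,-1]])

```text
time: 21.55
ee_pos: [0.5613, -0.1798, 0.1238]
eef_rot: [0.697, 0.717, 0.0, 0.0]
ft_force: [-1.8, -2.4, -3.1]
width: 0.014
grip_force: 6.0
```

Call:
apply_moves(steps=[[0,0,0,0,0.5,0,-1],[0,0,0,0,1,0,-1],[0,0,0,0,1,0,-1]])

```text
time: 21.8
ee_pos: [0.5623, -0.1797, 0.1238]
eef_rot: [0.697, 0.717, 0.0, 0.0]
ft_force: [-1.5, -2.1, -2.1]
width: 0.0137
grip_force: 6.0
```

```bash
python3 - <<'E'
from h import *
F=[];
for n in('wrist','scene','top','wrist','scene','top'):
    c=r.camera(n); s=r.read_state(); F.append(s['ft_force'])
    if n=='wrist':
        P=fcloud(c);Z=P[...,2]
        for nm,x,y,a,b in(('cap',.595,-.126,.178,.19),):
            q=(np.hypot(P[...,0]-x,P[...,1]-y)<.03)&(Z>a)&(Z<b); print(nm,q.sum(),P[q].mean(0) if q.any() else '')
print(np.round(F,2),s['ee_pos'],s['time'])
E
```

```text
cap 10219 [ 0.59193336 -0.12613184  0.18143386]
cap 10207 [ 0.59193902 -0.12613957  0.18143738]
[[-1.7  -3.04 -1.81]
 [-1.83 -2.42 -3.22]
 [-0.94 -1.8  -2.48]
 [-1.35 -1.71 -3.23]
 [-0.66 -2.65 -4.39]
 [-0.67 -2.72 -2.68]] [ 0.56227873 -0.17974653  0.12377027] 22.1
```

Call:
apply_moves(steps=[[0,0,0,0,0.3,0,-1],[0,0,0,0,0.6,0,-1],[0,0,0,0,0.6,0,-1]])

```text
time: 22.35
ee_pos: [0.5628, -0.1797, 0.1238]
eef_rot: [0.697, 0.717, 0.0, -0.0]
ft_force: [-1.0, -2.6, -2.1]
width: 0.0134
grip_force: 6.0
```

Call:
apply_moves(steps=[[0,0,0,0,0.3,0,-1],[0,0,0,0,0.5,0,-1],[0,0,0,0,0.5,0,-1]])

```text
time: 22.6
ee_pos: [0.5633, -0.1797, 0.1237]
eef_rot: [0.697, 0.717, 0.0, -0.0]
ft_force: [-0.3, -1.7, -1.6]
width: 0.0136
grip_force: 6.0
```

Call:
apply_moves(steps=[[0,0,0,0,0.3,0,-1],[0,0,0,0,0.6,0,-1],[0,0,0,0,0.6,0,-1]])

```text
time: 22.85
ee_pos: [0.564, -0.1797, 0.1238]
eef_rot: [0.697, 0.717, 0.0, 0.0]
ft_force: [-1.3, -1.6, -2.1]
width: 0.0137
grip_force: 6.0
```

Call:
apply_moves(steps=[[0,0,0,0,0.3,0,-1],[0,0,0,0,0.5,0,-1],[0,0,0,0,0.5,0,-1]])

```text
time: 23.1
ee_pos: [0.5645, -0.1797, 0.1238]
eef_rot: [0.697, 0.717, 0.0, 0.0]
ft_force: [-1.4, -1.2, -0.3]
width: 0.0137
grip_force: 6.0
```

Call:
apply_moves(steps=[[0,0,0,0,0.3,0,-1],[0,0,0,0,0.6,0,-1],[0,0,0,0,0.6,0,-1]])

```text
time: 23.35
ee_pos: [0.5651, -0.1796, 0.1237]
eef_rot: [0.697, 0.717, 0.0, -0.0]
ft_force: [-1.4, -1.6, -1.5]
width: 0.0134
grip_force: 6.0
```

Call:
apply_moves(steps=[[0,0,0,0,0.3,0,-1],[0,0,0,0,0.5,0,-1],[0,0,0,0,0.5,0,-1]])

```text
time: 23.6
ee_pos: [0.5656, -0.1796, 0.1238]
eef_rot: [0.697, 0.717, 0.0, 0.0]
ft_force: [-2.0, -1.8, -1.0]
width: 0.0138
grip_force: 6.0
```

Call:
apply_moves(steps=[[0,0,0,0,0.3,0,-1],[0,0,0,0,0.6,0,-1],[0,0,0,0,0.6,0,-1]])

```text
time: 23.85
ee_pos: [0.5662, -0.1797, 0.1238]
eef_rot: [0.697, 0.717, 0.0, 0.0]
ft_force: [-2.0, -1.6, -0.8]
width: 0.0136
grip_force: 6.0
```

Call:
apply_moves(steps=[[0,0,0,0,0.3,0,-1],[0,0,0,0,0.5,0,-1],[0,0,0,0,0.5,0,-1]])

```text
time: 24.1
ee_pos: [0.5667, -0.1796, 0.1237]
eef_rot: [0.697, 0.717, 0.0, 0.0]
ft_force: [-0.4, -0.2, -0.9]
width: 0.0135
grip_force: 6.0
```

Call:
apply_moves(steps=[[0,0,0,0,0.3,0,-1],[0,0,0,0,0.6,0,-1],[0,0,0,0,0.6,0,-1]])

```text
time: 24.35
ee_pos: [0.5673, -0.1796, 0.1237]
eef_rot: [0.697, 0.717, 0.0, 0.0]
ft_force: [-2.4, -0.8, -0.7]
width: 0.0136
grip_force: 6.0
```

Call:
apply_moves(steps=[[0,0,0,0,0.3,0,-1],[0,0,0,0,0.5,0,-1],[0,0,0,0,0.5,0,-1]])

```text
time: 24.6
ee_pos: [0.5678, -0.1796, 0.1237]
eef_rot: [0.697, 0.717, 0.0, 0.0]
ft_force: [-1.6, -1.2, -0.3]
width: 0.0134
grip_force: 6.0
```

Call:
apply_moves(steps=[[0,0,0,0,0.3,0,-1],[0,0,0,0,0.6,0,-1],[0,0,0,0,0.6,0,-1]])

```text
time: 24.85
ee_pos: [0.5684, -0.1795, 0.1237]
eef_rot: [0.697, 0.717, 0.0, 0.0]
ft_force: [-1.8, -1.6, 0.2]
width: 0.0137
grip_force: 6.0
```

Call:
apply_moves(steps=[[0,0,0,0,0.3,0,-1],[0,0,0,0,0.5,0,-1],[0,0,0,0,0.5,0,-1]])

```text
time: 25.1
ee_pos: [0.5688, -0.1796, 0.1237]
eef_rot: [0.698, 0.717, 0.0, 0.0]
ft_force: [-1.5, -0.9, -0.6]
width: 0.0139
grip_force: 6.0
```

Call:
apply_moves(steps=[[0,0,0,0,0.3,0,-1],[0,0,0,0,0.5,0,-1],[0,0,0,0,0.5,0,-1]])

```text
time: 25.35
ee_pos: [0.5693, -0.1796, 0.1237]
eef_rot: [0.697, 0.717, 0.0, 0.0]
ft_force: [-2.1, -1.5, 0.5]
width: 0.0137
grip_force: 6.0
```

Call:
apply_moves(steps=[[0,0,0,0,0.3,0,-1],[0,0,0,0,0.5,0,-1],[0,0,0,0,0.5,0,-1]])

```text
time: 25.6
ee_pos: [0.5698, -0.1795, 0.1237]
eef_rot: [0.697, 0.717, 0.0, -0.0]
ft_force: [-0.8, -0.8, 0.3]
width: 0.0137
grip_force: 6.0
```

Call:
apply_moves(steps=[[0,0,0,0,0.3,0,-1],[0,0,0,0,0.5,0,-1],[0,0,0,0,0.5,0,-1]])

```text
time: 25.85
ee_pos: [0.5703, -0.1795, 0.1237]
eef_rot: [0.697, 0.717, 0.0, 0.0]
ft_force: [-2.7, -1.5, -0.5]
width: 0.0135
grip_force: 6.0
```

Call:
apply_moves(steps=[[0,0,0,0,0.3,0,-1],[0,0,0,0,0.5,0,-1],[0,0,0,0,0.5,0,-1]])

```text
time: 26.1
ee_pos: [0.5708, -0.1795, 0.1237]
eef_rot: [0.698, 0.717, 0.0, 0.0]
ft_force: [-1.9, -1.8, -0.1]
width: 0.0138
grip_force: 6.0
```

Call:
apply_moves(steps=[[0,0,0,0,0.3,0,-1],[0,0,0,0,0.5,0,-1],[0,0,0,0,0.5,0,-1]])

```text
time: 26.35
ee_pos: [0.5713, -0.1795, 0.1237]
eef_rot: [0.697, 0.717, 0.0, -0.0]
ft_force: [-1.4, -1.8, -0.6]
width: 0.0138
grip_force: 6.0
```

Call:
apply_moves(steps=[[0,0,0,0,0.3,0,-1],[0,0,0,0,0.5,0,-1],[0,0,0,0,0.5,0,-1]])

```text
time: 26.6
ee_pos: [0.5718, -0.1794, 0.1237]
eef_rot: [0.697, 0.717, 0.0, -0.0]
ft_force: [-1.4, -1.5, 0.6]
width: 0.0135
grip_force: 6.0
```

Call:
apply_moves(steps=[[0,0,0,0,0.3,0,-1],[0,0,0,0,0.5,0,-1],[0,0,0,0,0.5,0,-1]])

```text
time: 26.85
ee_pos: [0.5724, -0.1794, 0.1237]
eef_rot: [0.697, 0.717, 0.0, -0.0]
ft_force: [-1.2, -1.4, -0.8]
width: 0.0134
grip_force: 6.0
```

Call:
apply_moves(steps=[[0,0,0,0,0.3,0,-1],[0,0,0,0,0.5,0,-1],[0,0,0,0,0.5,0,-1]])

```text
time: 27.1
ee_pos: [0.5727, -0.1795, 0.1237]
eef_rot: [0.698, 0.717, -0.0, -0.0]
ft_force: [-2.2, -1.4, 0.5]
width: 0.0138
grip_force: 6.0
```

Call:
apply_moves(steps=[[0,0,0,0,0.3,0,-1],[0,0,0,0,0.3,0,-1],[0,0,0,0,0.3,0,-1],[0,0,0,0,0.3,0,-1]])

```text
time: 27.43
ee_pos: [0.5729, -0.1794, 0.1237]
eef_rot: [0.697, 0.717, -0.0, -0.0]
ft_force: [-3.8, -0.5, 1.2]
width: 0.0137
grip_force: 6.0
```

Call:
apply_moves(steps=[[0,0,0,0,0.3,0,-1],[0,0,0,0,0.3,0,-1],[0,0,0,0,0.3,0,-1],[0,0,0,0,0.3,0,-1]])

```text
time: 27.77
ee_pos: [0.5732, -0.1795, 0.1236]
eef_rot: [0.698, 0.717, -0.0, -0.0]
ft_force: [-4.3, -0.4, 0.8]
width: 0.0137
grip_force: 6.0
```

```bash
python3 - <<'E'
from h import *
F=[]
for n in range(8): r.camera('top'); s=r.read_state(); F.append(s['ft_force'])
print(np.mean(F,0),np.array(F)[:,0],s['ee_pos'],s['time'])
E
```

```text
[-4.81167761 -0.48997475  1.7097906 ] [-4.72172912 -4.88648089 -4.76505206 -4.3596712  -5.63421698 -3.81197325
 -5.00768396 -5.30661342] [ 0.5732098  -0.17942976  0.12364578] 28.1667
```

The knob push averages 4.8 N, so the barrel is clamped. I release gently and rise.

Call:
apply_moves(steps=[[0,0,0,0,0,0,-0.5],[0,0,0,0,0,0,-0.3],[0,0,0,0,0,0,-0.3],[0,0,0,0,0,0,-0.3],[0,0,0,0,0,0,-0.3],[0,0,0,0,0,-10,-0.3],[0,0,0,0,0,-40,-0.3],[0,0,0,0,0,-80,-0.3],[0,0,0,0,0,-110,-0.3],[0,0,0,0,0,-110,-0.3]])

```text
time: 29.0
ee_pos: [0.5759, -0.1806, 0.2415]
eef_rot: [0.698, 0.716, 0.003, 0.004]
ft_force: [0.8, -0.8, -0.8]
width: 0.0305
grip_force: 0.0
```

Call:
apply_moves(steps=[[0,0,0,0,-30,0,-0.3],[0,0,0,0,-70,0,-0.3],[0,0,0,0,-110,0,-0.3],[0,0,0,0,-150,0,-0.3],[0,0,0,0,-150,0,-0.3],[0,0,0,0,-150,0,-0.3]])

```text
time: 29.5
ee_pos: [0.4222, -0.1837, 0.235]
eef_rot: [0.698, 0.716, 0.002, 0.0]
ft_force: [0.1, -0.1, 0.4]
width: 0.0303
grip_force: 0.0
```

```bash
python3 - <<'E'
from h import *
to([.5,-.15,.23])
c=r.camera('top'); P=cloud(c); Z=P[...,2]
q=(np.hypot(P[...,0]-.595,P[...,1]+.125)<.035)&(Z>.176)&(Z<.19); print('cap',q.sum(),P[q].mean(0))
q=(np.hypot(P[...,0]-.573,P[...,1]+.179)<.025)&(Z>.128)&(Z<.16); print('knob',q.sum(),P[q].mean(0))
d=r.camera('scene')
a=cv2.resize(c['pixels'][160:290,370:470],(400,520),interpolation=2); b=cv2.resize(d['pixels'][210:340,320:420],(400,520),interpolation=2)
cv2.imwrite('pics/end.png',np.hstack([a,b])[:,:,::-1])
E
```

```text
t 29.50 pos [ 0.4222 -0.1837  0.235 ] yaw 1.47 F [ 0.1  -0.13  0.38] w 0.0303 g 0.0
rot [0. 0. 0.] shift [31.7 78.6  5.3]
[[-0.026, 1.0, 0.003], [1.0, 0.026, 0.002], [0.002, 0.003, -1.0]]
cap 239 [ 0.59398535 -0.1251389   0.18358511]
knob 46 [ 0.57338911 -0.17700676  0.14134476]
```

View pics/end.png

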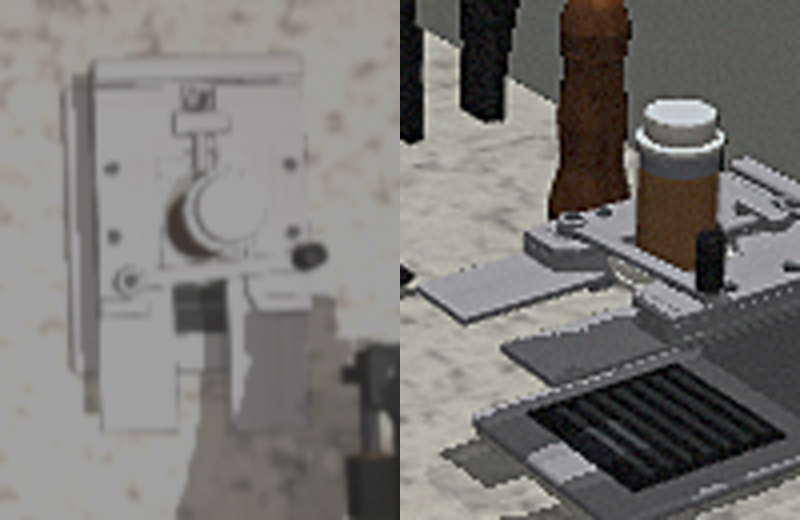

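The final views show the gate bar across the slot against the barrel, with the knob at (310,255) on the left and (710,260) on the right. The cartridge stands upright at the stop. I hand in the job.

```bash
python3 -c "
from bench import r
print(r.close_job())"
```

```text
the job is handed in; nothing more can be done
None
```

I handed the job in at about 29.5 s: the large cartridge stands upright against the stop, pressed home at about 9 N, and the gate is clamped on its barrel with 4.8 N at the knob; the slim cartridge was not touched, and no verdict came back.

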